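# Load the last egg and lock the egg steamer

## Task

Take the egg that has keeled over in the wooden egg stand and stand it upright, pointed end up, in the empty wire ring of the egg steamer, letting it down gently. Then put the clear lid on the steamer, push it down against its seal and turn it clockwise as far as it goes, so that it locks. Do not set the egg on the worktop, and leave the other eggs and the rest of the kitchen things where they are.

Things in the scene. Friction and masses are not known exactly. Their poses are not given: they have to be found in the camera images.
- egg_center (a point): The egg to load: brown, hard shell, 58 g, 57 mm long, 44 mm thick at its thickest, 2 mm below half-way (towards the blunt end). The point is on its long axis, half-way along; z runs to the pointed end. At the start it leans about 47 degrees from upright, roughly towards the robot, its blunt end resting in a hole of the stand, its centre 19 mm above the stand's top.
- egg: The same egg, origin on the long axis 6.3 mm from the half-way point towards the blunt end; z to the pointed end. No other egg stands next to it in the stand.
- stand: Fixed wooden egg stand: a board 172 x 112 mm, top 40 mm above the worktop, with six holes 33 mm across in three rows of two (rows 54 mm apart along x, holes 52 mm apart along y). Origin: centre of its underside; x along its length, away from the robot; z up. The leaning egg is in the hole at x -54, y +26 mm.
- steamer: Egg steamer, white, round, 166 mm across, fixed on suction feet. Origin: centre of its underside on the worktop; z up. Inside, a wire rack has three wire rings, their centres 34 mm from the axis, in a level plane 42 mm above the worktop: the empty one on the -x side, two with eggs at 60 degrees either side of +x.
- steamer_mouth (a point): On the steamer's axis, 45.5 mm above the worktop, axes as the steamer's. The lid's collar enters here: a flange 134 mm across inside, from 38.5 to 45.5 mm above the worktop, with a flared lip up to 50 mm, broken by two notches 36 degrees wide at +x and -x, for the lid's tabs. Below the flange the tabs can turn only clockwise (from above), 75 degrees to a stop.
- seal (a joint): How far (m) the springy grey sealing ring under the flange is pressed down: 0 to 0.0055, about 1 N + 1.2 N per mm. The lid's lower edge rests on it, 37 mm above the worktop when unpressed, about 36 mm under the lid's weight. Pressed to below 33 mm the tabs pass under the flange. Let go after turning, the lid is held up against the flange, lower edge at 33.5 mm.
- free_ring (a point): Centre of the empty wire ring, in the plane of the wire, 42 mm above the worktop. Ring 34 mm across inside, wire 3.2 mm thick. An egg upright in it, blunt end down, has its half-way point 20.5 mm above this point. The rim round it is no higher than 50 mm. Axes as the steamer's.
- lid_grip (a point): Middle of the lid's grey bar grip, on the lid's axis, 85 mm above its lower edge. Bar 62 mm long, 18 mm thick, 30 mm high (68 to 98 mm above the lower edge). x runs along the bar, y across it, z up. To go on, the bar must lie along the steamer's x axis within 5 degrees, either way round.
- lid: The lid, standing on the worktop: clear dome 68 mm high on a grey collar 128 mm across, 250 g. Origin: centre of its lower edge, axes as lid_grip. Two tabs, 31 mm wide, 5 mm thick, stand out 7 mm from the collar's lower edge at +x and -x, in line with the bar (142 mm over both). Inside, it clears the upright eggs.
- stand_egg0_center (a point): brown or off-white hen's egg, 57 mm tall, 44 mm thick, upright at the far end of the stand; the point is half-way up. Not to be moved.
- steam_egg0_center (a point): brown or off-white hen's egg, 57 mm tall, 44 mm thick, already upright in the steamer; the point is half-way up, 20.5 mm above the wire rings' plane. Not to be moved.
- steam_egg1_center (a point): brown or off-white hen's egg, 57 mm tall, 44 mm thick, already upright in the steamer; the point is half-way up, 20.5 mm above the wire rings' plane. Not to be moved.
- salt: White ceramic salt shaker, 44 mm across, 56 mm tall, origin at the centre of its underside. Bystander, not to be moved.
- pepper_mill: Dark wooden pepper mill, 52 mm across, 113 mm tall, origin at the centre of its underside. Bystander, not to be moved.
- measuring_cup: Small clear measuring cup with a side tab (along its y), 48 mm across, 52 mm tall, origin at the centre of its underside. Bystander, not to be moved.
- egg_cup: White ceramic egg cup, empty, 48 mm across, 56 mm tall, origin at the centre of its underside. Bystander, not to be moved.
- timer: Round kitchen timer, 64 mm across, 42 mm tall, origin at the centre of its underside. Bystander, not to be moved.

How it is judged:
On the way, in this order (a step that is already met when the one before it is completed fails the run):
1. the egg stands upright, pointed end up, in the empty ring, let go (horizontal distance between egg_center and free_ring below 0.006 m and z of egg_center in the frame of free_ring between 0.016 and 0.024 m and angle between egg_center's own z axis and vertical below 0.2 rad and contact force between the fingers and egg below 0.05 N), for 0.3 s.
2. the lid is on, pushed down and turned clockwise to lock (horizontal distance between lid_grip and steamer below 0.006 m and z of lid_grip in the frame of steamer below 0.122 m and angle between the x axis of lid_grip and the x axis of steamer, either way round above 1 rad), for 0.2 s.
At the end, for the whole second after the job is handed in: Egg in the formerly empty ring: upright within 0.2 rad, point up, 6 mm of the ring's axis, half-way point 16-24 mm above the wire. Lid within 6 mm of the axis, grip point under 122 mm, bar over 1.0 rad from the steamer's x. Other eggs within 15 mm and 0.25 rad; all at rest (all of step 2 and horizontal distance between egg_center and free_ring below 0.006 m and z of egg_center in the frame of free_ring between 0.016 and 0.024 m and angle between egg_center's own z axis and vertical below 0.2 rad and linear speed of each of lid, egg below 0.02 m/s and distance of each of stand_egg0_center, steam_egg0_center, steam_egg1_center from where it was at the start of the episode below 0.015 m and angle between each of stand_egg0_center, steam_egg0_center, steam_egg1_center's own z axis and vertical below 0.25 rad); the robot touches nothing.
It fails at once if the egg drops or is laid on the worktop (height (world z) of egg_center below 0.035 m).
It fails at once if the egg is dropped from more than about 10 mm instead of being let down (contact force between the fingers and egg below 0.01 N and linear speed of egg above 0.45 m/s).
It fails at once if another egg is knocked out of place (distance of any of stand_egg0_center, steam_egg0_center, steam_egg1_center from where it was at the start of the episode above 0.02 m).
It fails at once if a bystander is moved more than 30 mm (distance of any of salt, pepper_mill, measuring_cup, egg_cup, timer from where it was at the start of the episode above 0.03 m).
It also fails if it takes over 61 s, if anything falls off the work surface, if the arm or the gripper's body presses on something with over 40 N, if the wrist force passes 120 N, or if a joint passes its speed limit or range.

## Robot

A 6-joint arm with a two-finger parallel gripper is mounted at the origin on the work surface. World frame = base frame: x ahead of the robot, y to its left, z up, the work surface at z = 0. Lengths are in m, angles in rad, forces in N, time in s.
With the tool pointing down it reaches from about 0.275 to 0.85 m from the base axis. Payload 5.2 kg.
Tool frame: the origin (TCP) lies at the very end of the fingers, on their centre line; the grasp point (between the pads) lies grasp_offset behind it (grasp_offset is the distance from the TCP to the grasp point, in m); z points along the fingers, y is the direction in which the jaws open and shut (so a half turn about z gives the same grasp; the last joint's range is limited). The gripper opens to 85 mm and grips with 20 to 120 N. Pads are 22 mm wide; open, the fingers measure 114 mm over their backs; the gripper's body (76 mm by 85 mm) begins 54 mm behind the grasp point. The pads swing forward as they close: fully open they stand 13 mm farther back than shut.
Start: joints at [-1.484, 0.259, 1.535, -0, 1.348, -0.203], TCP at [0.157, -0.527, 0.231] pointing down, gripper open.
Joint ranges: [-3.14, 3.14], [-0.91, 2.08], [0.19, 2.58], [-1.22, 4.36], [0.22, 2.71], [-3.12, 3.12]. Speed limits (rad/s): [2.57, 2.57, 3.14, 3.14, 3.14, 3.14].

## Interface

Orientations are given as a rotation vector (axis times angle).
In Python, from station import reach, line_to, move_joints, open_gripper, gripper_close, pause, ik, grab_frame, get_calibration, PlanningError, sign_off, recognise, silhouettes, mark_of, read_time_s, read_joint_pos, read_qd, read_joint_torque, read_position, read_eef_rot, read_wrist_force, read_wrist_torque, read_opening, grasp_offset gives the robot as it stands. Calls block until the motion is done:
- reach(position, orientation): joint-space move of the TCP to a pose.
- line_to(position, rate=0.15, frame=None, force_limit=None): straight line of the TCP; frame=None keeps the orientation; rate is the mean speed in m/s. With force_limit (N) it stops when the force on the tool has changed by that much, and returns True; else False.
- move_joints(angles): joint-space move.
- open_gripper() and gripper_close(f_grip=None): open the fingers fully, or close them until they stop; f_grip is the grip in N (None keeps the last).
- pause(seconds).
- ik(position, orientation): joint angles nearest the present ones, or None.
- grab_frame(name): name is "scene" or "top" or "wrist"; returns the picture (480x640x3 uint8, red, green, blue); there is no depth.
- get_calibration(name): a dict with "fx", "fy", "cx", "cy" (pixels), "D" ([k1, k2, p1, p2, k3] as OpenCV has them; the pictures are not rectified), "pose" (4x4, takes a point from camera to world coordinates); the wrist camera has in their place "tool_from_camera" (4x4, takes a point from camera to tool coordinates, whose origin is the TCP and whose axes are the flange's). Camera axes: x right, y down, z forward; pixel columns grow to the right and rows downward; lengths in m; the calibration is good to about 2 mm. A picture is of the moment at which its call begins: read the wrist's pose just before it. get_calibration takes no time and is no camera call.
A pose or a line that the arm cannot do raises PlanningError and nothing moves.
- sign_off(): hands the job in, once; it reports no verdict.
Trained networks look in the newest picture that a camera, given by its name, has taken for a name from the list of things; names that differ only in an ending like _2 or _b are one class to them, and where a whole thing is asked for, a point or a joint stands for the part that bears it (a point fixed in the world has none). Each returns a list of dicts, best first, with "conf" (0 to 1); they miss things now and then, are a little off and sometimes report something else, mostly with a low value. They report only what shows in the picture. A call takes as long as a camera call.
- recognise(label, camera): "at" ([column, row] in pixels, amid what is visible of it).
- silhouettes(label, camera): "region" (480x640 bool, what is visible of it) and "at" ([column, row] in pixels, amid what is visible of it).
- mark_of(label, camera): "at" ([column, row] in pixels: a listed point, or the origin of a listed thing).
Readings, each from a call of its own:
- read_time_s(): time.
- read_joint_pos(): joint angles.
- read_qd(): joint speeds.
- read_joint_torque(): joint torques, N m.
- read_position(): TCP position.
- read_eef_rot(): TCP orientation.
- read_wrist_force(): force on the tool from outside, world axes, zero at the start.
- read_wrist_torque(): the same for the moment, N m.
- read_opening(): opening from 0.0 (shut) to 1.0 (fully open).
Only numpy, scipy, OpenCV 4.12 (cv2) and the standard library are available. Lean on these libraries where they do the work, as an engineer would, in place of code of your own. Each camera call takes 0.05 s, during which the arm holds its last target.

## Working session

There is one attempt and no reset: what is moved stays moved. The work goes in short steps, each a Python script; the robot and the scene stay as the last script left them, time stands still between calls to the robot, and variables do not carry over. Pictures are saved under pics/ and viewed, and the job is handed in when it is done.

```bash
ls; mkdir -p pics; cat > h.py <<'E'
import numpy as np, cv2
from station import *
from scipy.spatial.transform import Rotation as R
def cam(n):
    c=get_calibration(n); K=np.array([[c['fx'],0,c['cx']],[0,c['fy'],c['cy']],[0,0,1.]]);D=np.array(c['D'],float)
    if 'pose' in c: T=np.array(c['pose'])
    else:
        T=np.eye(4);T[:3,:3]=R.from_rotvec(read_eef_rot()).as_matrix();T[:3,3]=read_position();T=T@np.array(c['tool_from_camera'])
    return K,D,T
def ray(n,uv,C=None):
    K,D,T=C or cam(n)
    p=cv2.undistortPoints(np.array([[uv]],float),K,D)[0,0]
    d=T[:3,:3]@np.array([p[0],p[1],1]);return T[:3,3],d/np.linalg.norm(d)
def atz(n,uv,z,C=None):
    o,d=ray(n,uv,C);return o+d*(z-o[2])/d[2]
def proj(n,P,C=None):
    K,D,T=C or cam(n);Ti=np.linalg.inv(T)
    return cv2.projectPoints(np.atleast_2d(P).astype(float),cv2.Rodrigues(Ti[:3,:3])[0],Ti[:3,3],K,D)[0][:,0]
def tri(obs):
    A=np.zeros((3,3));b=np.zeros(3)
    for o,d in obs:
        M=np.eye(3)-np.outer(d,d);A+=M;b+=M@o
    p=np.linalg.solve(A,b);return p,[np.linalg.norm((np.eye(3)-np.outer(d,d))@(p-o)) for o,d in obs]
def snap(n,f):
    im=grab_frame(n);cv2.imwrite('pics/'+f,im[:,:,::-1]);return im
E
python3 - <<'E'
from h import *
print(read_time_s(),grasp_offset,read_opening())
for n in ('scene','top'):
    snap(n,n+'0.png'); C=cam(n); print(n,C[2].round(3).tolist())
    for l in ['egg_center','egg','stand','steamer','steamer_mouth','free_ring','lid_grip','lid','stand_egg0_center','steam_egg0_center','salt','pepper_mill','measuring_cup','egg_cup','timer']:
        print(l,[(np.round(m['at'],1).tolist(),round(m['conf'],2)) for m in mark_of(l,n)][:3])
print(read_time_s())
E
```

```text
pics
0.0 0.0187 1.0000116459773365
scene [[0.05, 0.679, -0.733, 1.217], [0.999, -0.044, 0.027, 0.01], [-0.014, -0.733, -0.68, 0.686], [0.0, 0.0, 0.0, 1.0]]
egg_center [([134.2, 216.9], 0.84)]
egg [([134.7, 217.4], 0.7)]
stand [([276.2, 243.5], 0.61)]
steamer [([277.9, 260.4], 0.66), ([506.4, 301.5], 0.57), ([436.3, 221.6], 0.56)]
steamer_mouth [([276.9, 240.9], 0.66), ([506.6, 299.9], 0.65)]
free_ring [([281.7, 232.6], 0.71)]
lid_grip [([437.1, 222.6], 0.72)]
lid [([426.2, 253.9], 0.78), ([258.6, 242.4], 0.43)]
stand_egg0_center [([93.1, 257.0], 0.97), ([291.4, 242.2], 0.69)]
steam_egg0_center [([289.7, 242.3], 0.71), ([437.2, 224.0], 0.67), ([125.9, 256.8], 0.2)]
salt [([277.0, 259.1], 0.75), ([384.8, 316.7], 0.68)]
pepper_mill [([219.5, 327.3], 0.8)]
measuring_cup [([344.5, 216.9], 0.63)]
egg_cup [([130.8, 319.0], 0.86), ([124.4, 257.2], 0.38)]
timer [([507.4, 300.6], 0.83)]
top [[-0.053, -0.978, 0.199, 0.374], [-0.999, 0.051, -0.017, 0.04], [0.006, -0.2, -0.98, 1.031], [0.0, 0.0, 0.0, 1.0]]
egg_center []
egg [([492.7, 290.8], 0.61)]
stand [([486.8, 262.4], 0.9), ([341.1, 259.6], 0.72)]
steamer [([357.5, 252.3], 0.31)]
steamer_mouth [([342.3, 256.3], 0.94)]
free_ring [([333.1, 273.1], 0.93), ([338.7, 258.1], 0.23)]
lid_grip [([189.3, 255.9], 0.84)]
lid [([197.6, 265.7], 0.8)]
stand_egg0_center [([504.5, 232.0], 0.86)]
steam_egg0_center [([330.5, 247.1], 0.59), ([382.4, 188.5], 0.16)]
salt []
pepper_mill [([382.3, 191.8], 0.63)]
measuring_cup [([270.5, 324.7], 0.74), ([193.4, 262.8], 0.45)]
egg_cup [([462.3, 193.5], 0.65)]
timer [([138.1, 209.1], 0.97), ([334.1, 275.0], 0.21)]
1.6
```

View pics/scene0.png

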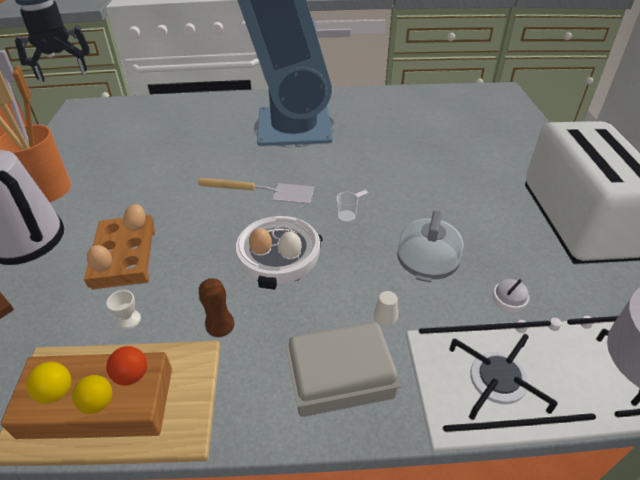

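View pics/top0.png

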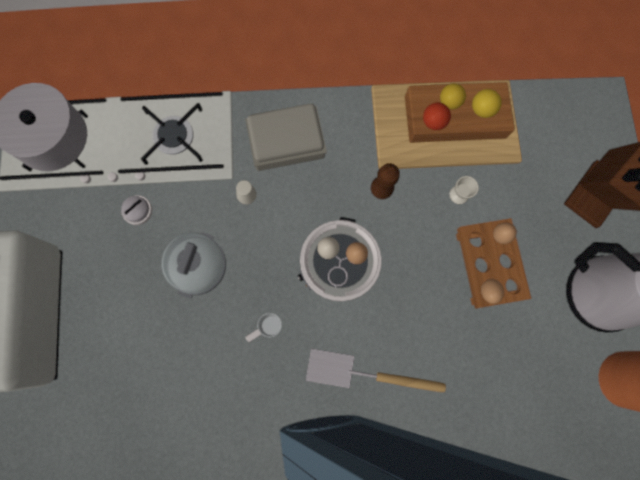

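```bash
python3 - <<'E'
from h import *
def p2(a,b): 
    p,e=tri([ray('scene',a),ray('top',b)]);return p.round(4),np.round(e,4)
print('egg',p2([134.7,217.4],[492.7,290.8]))
print('mouth',atz('top',[342.3,256.3],.0455), atz('scene',[276.9,240.9],.0455),p2([276.9,240.9],[342.3,256.3]))
print('ring',atz('top',[333.1,273.1],.042), atz('scene',[281.7,232.6],.042))
print('grip',p2([437.1,222.6],[189.3,255.9]))
print('lid',atz('top',[197.6,265.7],0),atz('scene',[426.2,253.9],0))
print('stand',atz('top',[486.8,262.4],0))
print('segg',p2([93.1,257],[504.5,232]))
E
```

```text
egg (array([ 0.4553, -0.337 ,  0.0592]), array([0.002, 0.002]))
mouth [ 0.54370945 -0.04416761  0.0455    ] [ 0.53199197 -0.03918343  0.0455    ] (array([ 0.542 , -0.0409,  0.0551]), array([0.0024, 0.0024]))
ring [ 0.51070996 -0.02347942  0.042     ] [ 0.50429705 -0.02992998  0.042     ]
grip (array([0.5528, 0.2622, 0.0933]), array([0.0057, 0.0057]))
lid [0.54723603 0.26041351 0.        ] [0.54219093 0.26329378 0.        ]
stand [ 0.52198692 -0.35714797  0.        ]
segg (array([ 0.5744, -0.3818,  0.0634]), array([0.0042, 0.0042]))
```

Scene: the leaning egg is at (135,217), the steamer at (278,248) and the lid at (430,248). In the top view they are at (492,291), (341,260) and (193,263). The networks agree with this to about 1 cm. Next I'll take wrist views of each.

```bash
python3 - <<'E'
from h import *
c=get_calibration('wrist');print({k:np.round(v,3).tolist() for k,v in c.items()})
down=R.from_rotvec(read_eef_rot()).as_matrix();print(down.round(2).tolist())
def view(x,y,z,f,labels):
    yaw=np.arctan2(y,x)
    M=np.column_stack([[np.cos(yaw),np.sin(yaw),0],[np.sin(yaw),-np.cos(yaw),0],[0,0,-1]])
    if False: pass
    rv=R.from_matrix(M).as_rotvec()
    q=ik([x,y,z],rv)
    M2=R.from_matrix(M@np.diag([-1,-1,1])).as_rotvec(); q2=ik([x,y,z],M2)
    print('q',None if q is None else np.round(q,2), None if q2 is None else np.round(q2,2))
    c=read_joint_pos();best=min([k for k in((q,rv),(q2,M2)) if k[0] is not None],key=lambda k:abs(np.subtract(k[0],c)).max())
    reach([x,y,z],best[1]); print('t',read_time_s())
    C=cam('wrist');snap('wrist',f)
    for l in labels:
        for m in mark_of(l,'wrist')[:3]: print(l,np.round(m['at'],1).tolist(),round(m['conf'],2))
    np.savez('pics/'+f[:-4],K=C[0],D=C[1],T=C[2]); return C
view(.42,-.32,.25,'w_egg.png',['egg_center','egg','stand','stand_egg0_center'])
view(.50,-.04,.25,'w_st.png',['free_ring','steamer_mouth','steamer','steam_egg0_center'])
view(.52,.25,.28,'w_lid.png',['lid_grip','lid'])
print(read_time_s())
E
```

```text
{'fx': 348.421, 'fy': 348.421, 'cx': 323.391, 'cy': 239.405, 'D': [-0.022, 0.0, 0.0, 0.0, 0.0], 'tool_from_camera': [[-0.001, -0.962, -0.275, 0.07], [1.0, -0.001, -0.0, 0.0], [-0.0, -0.275, 0.962, -0.143], [0.0, 0.0, 0.0, 1.0]]}
[[0.96, 0.29, -0.0], [0.29, -0.96, 0.0], [-0.0, -0.0, -1.0]]
q [-0.86  0.21  1.56 -0.    1.38  1.36] [-0.86  0.21  1.56  0.    1.38 -1.78]
t 2.9917
stand [296.2, 110.2] 0.56
q [-0.3   0.16  1.62 -0.    1.37  1.35] [-0.3   0.16  1.62  0.    1.37 -1.79]
t 4.3583
free_ring [315.1, 209.8] 0.81
steamer_mouth [319.8, 173.5] 0.91
steamer [320.6, 170.6] 0.91
steamer [604.7, 167.4] 0.44
steam_egg0_center [292.4, 154.4] 0.59
q [ 0.25  0.28  1.39 -0.    1.47  1.38] [ 0.25  0.28  1.39  0.    1.47 -1.76]
t 5.7333
lid_grip [323.1, 179.7] 0.64
lid [322.4, 173.0] 0.65
lid [551.4, 277.9] 0.46
5.8833
```

View pics/w_egg.png

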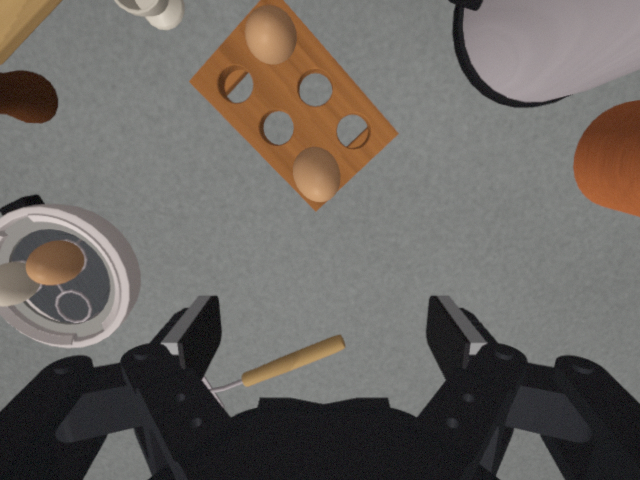

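View pics/w_st.png

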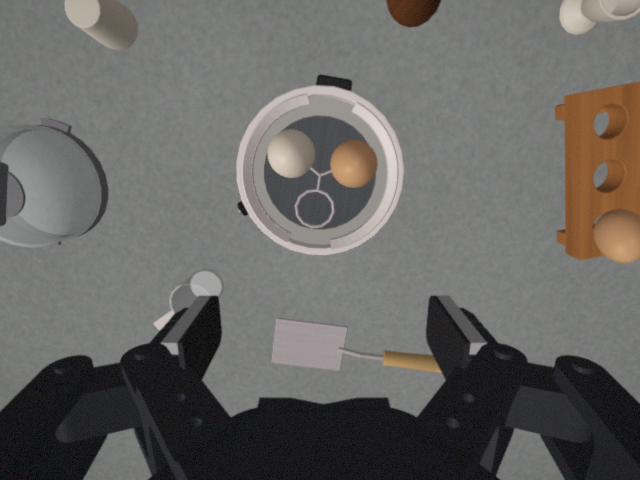

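View pics/w_lid.png

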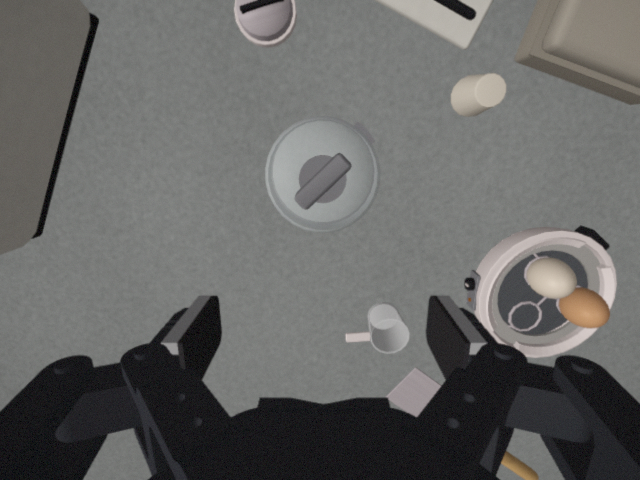

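```bash
cat >> h.py <<'E'
def L(f):
    d=np.load('pics/'+f+'.npz');return d['K'],d['D'],d['T']
def circ(c,r,z,n=72):
    a=np.linspace(0,2*np.pi,n,endpoint=False);return np.c_[c[0]+r*np.cos(a),c[1]+r*np.sin(a),np.full(n,z)]
E
python3 - <<'E'
from h import *
C=L('w_st'); ring=atz('',[315.1,209.8],.042,C);m=atz('',[319.8,173.5],.0455,C);s=atz('',[320.6,170.6],0,C)
print(ring,m,s,'yaw',np.degrees(np.arctan2(*(m-ring)[1::-1])),np.linalg.norm((m-ring)[:2]))
G=L('w_lid');g=atz('',[323.1,179.7],.085,G);l=atz('',[322.4,173.0],0,G);print('lid',g,l)
a=atz('',[342,160],.098,G);b=atz('',[304,202],.098,G);print('bar',a,b,(a+b)/2,np.degrees(np.arctan2(*(a-b)[1::-1])),np.linalg.norm(a-b))
im=cv2.imread('pics/w_st.png')
def dr(im,P,C,col):
    for p in proj('',P,C): cv2.circle(im,tuple(int(round(4*v)) for v in p),2,col,-1,shift=2)
im=cv2.resize(im[70:270,220:420],None,fx=3,fy=3,interpolation=cv2.INTER_CUBIC)
def dr3(P,C,col,off,k):
    for p in proj('',P,C):
        q=((p-off+.5)*k-.5); cv2.circle(im,tuple(int(round(v)) for v in q),1,col,-1)
dr3(circ(m,.083,.05),C,(0,0,255),[220,70],3);dr3(circ(m,.067,.0455),C,(0,255,0),[220,70],3);dr3(circ(ring,.0186,.042),C,(255,0,255),[220,70],3)
cv2.imwrite('pics/o1.png',im)
im=cv2.resize(cv2.imread('pics/w_lid.png')[90:250,240:400],None,fx=3.7,fy=3.7,interpolation=cv2.INTER_CUBIC)
dr3(circ(l,.064,.0),G,(0,0,255),[240,90],3.7);dr3(circ(g,.064,.0),G,(0,255,255),[240,90],3.7);
cv2.imwrite('pics/o2.png',im)
# silhouettes of eggs
E
```

```text
[ 0.50252022 -0.0326158   0.042     ] [ 0.53895923 -0.04056679  0.0455    ] [ 0.53795402 -0.04096431  0.        ] yaw -12.309002225964795 0.03729637679460985
lid [0.55041185 0.26332422 0.085     ] [0.5488243  0.26350717 0.        ]
bar [0.57518335 0.25608845 0.098     ] [0.52519211 0.27117144 0.098     ] [0.55018773 0.26362995 0.098     ] -16.789227418391594 0.052217052965270856
```

View pics/o1.png

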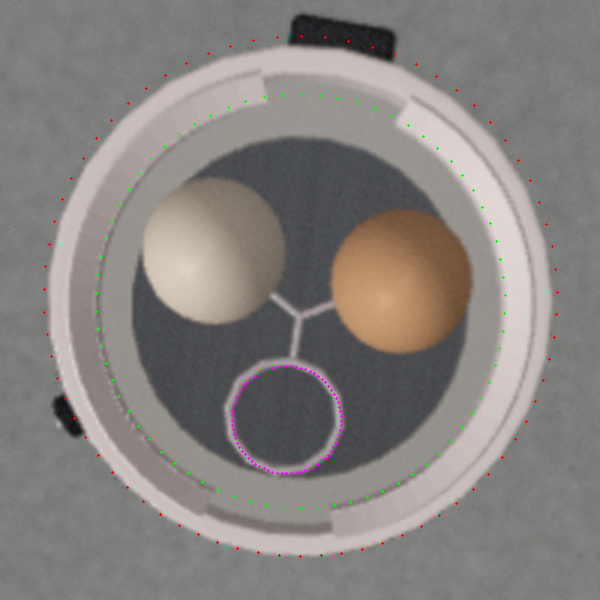

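View pics/o2.png

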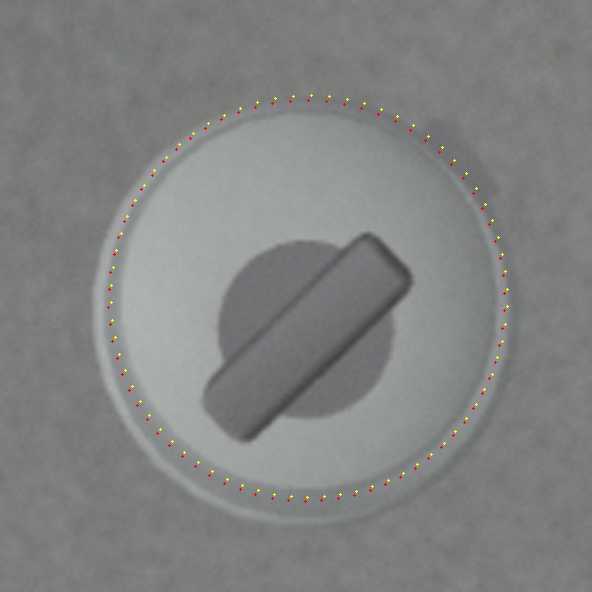

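The red and green overlay circles sit on the steamer to about 1 mm, and the notches agree with a yaw of about -13°. Next come edge fits for the steamer and lid, and a zoom on the egg.

```bash
cat >> h.py <<'E'
from scipy.optimize import least_squares
from scipy.ndimage import map_coordinates
def edges(gray,fn,p,C,w=6):
    P=fn(p);uv=proj('',P,C);c=uv.mean(0);g=cv2.GaussianBlur(gray.astype(np.float32),(0,0),1)
    n=(uv-c)/np.linalg.norm(uv-c,axis=1)[:,None];t=np.arange(-w,w+.01,.25)
    out=[];
    for u,nn in zip(uv,n):
        q=u+t[:,None]*nn;v=map_coordinates(g,[q[:,1],q[:,0]],order=1);d=np.abs(np.gradient(v));k=d.argmax();out.append((t[k],d[k]))
    return uv,n,np.array(out)
def fit(gray,fn,p,C,w=6,it=6):
    for i in range(it):
        uv,n,o=edges(gray,fn,p,C,w if i<3 else 3);tgt=uv+o[:,:1]*n;wt=(o[:,1]>np.median(o[:,1])*.4)*1.
        r=least_squares(lambda q:(((proj('',fn(q),C)-tgt)*n).sum(1)*wt),p,loss='soft_l1',f_scale=.5);p=r.x
    return p,np.sqrt(np.median(r.fun**2))
E
python3 - <<'E'
from h import *
g=cv2.imread('pics/w_st.png',0);C=L('w_st')
for z in(.03,.05): print('outer',z,fit(g,lambda q:circ(q,q[2],z),[.538,-.0405,.081],C))
print('ring o',fit(g,lambda q:circ(q,q[2],.042),[.503,-.0327,.0205],C,3))
g=cv2.imread('pics/w_lid.png',0);G=L('w_lid')
print('lid',fit(g,lambda q:circ(q,.064,q[2]),[.549,.2635,.02],G))
T=L('w_lid')
for nm,uv in dict(ur=(368,233),ur2=(410,277),ll=(205,398),ll2=(245,440)).items():
    print(nm,atz('',(np.array(uv)+.5)/3.7-.5+[240,90],.095,G).round(4))
im=cv2.imread('pics/w_egg.png');cv2.imwrite('pics/o3.png',cv2.resize(im[90:240,180:420],None,fx=3.3,fy=3.3,interpolation=cv2.INTER_CUBIC))
im=cv2.imread('pics/top0.png');a=cv2.resize(im[210:320,440:550],None,fx=5,fy=5,interpolation=cv2.INTER_CUBIC)
cv2.imwrite('pics/o4.png',a)
for n in('top','scene'):
    for s in silhouettes('egg',n): print(n,s['at'],s['conf'],s['region'].sum()); 
    ss=silhouettes('egg',n)
    if ss: np.save('pics/sil_'+n,ss[0]['region'])
E
```

```text
outer 0.03 (array([ 0.53584913, -0.03982686,  0.08603636]), np.float64(0.02370475730329321))
outer 0.05 (array([ 0.53774023, -0.04019021,  0.08128995]), np.float64(0.0010722774341741677))
ring o (array([ 0.50405075, -0.03041818,  0.01799199]), np.float64(0.882649774893599))
lid (array([0.54554155, 0.26410399, 0.02068624]), np.float64(0.49709165000830785))
ur [0.5799 0.2612 0.095 ]
ur2 [0.5748 0.247  0.095 ]
ll [0.5252 0.2807 0.095 ]
ll2 [0.5197 0.2669 0.095 ]
top [493.8, 293.8] 0.78 495
scene [134.4, 214.0] 0.81 500
```

View pics/o3.png

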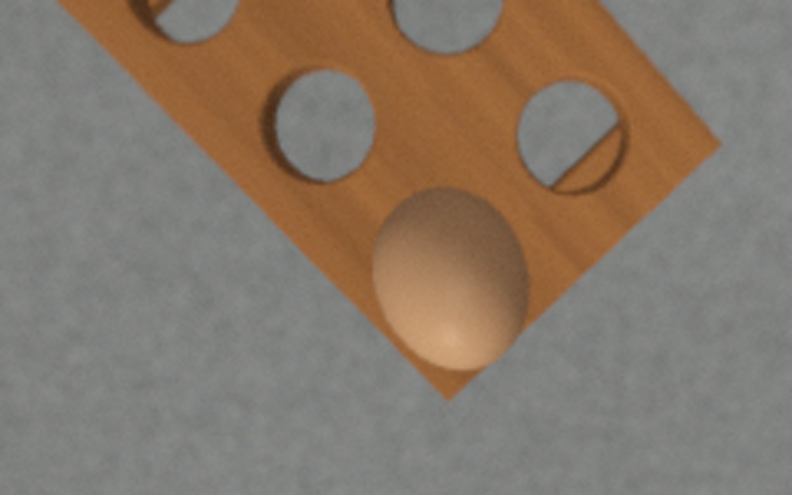

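View pics/o4.png

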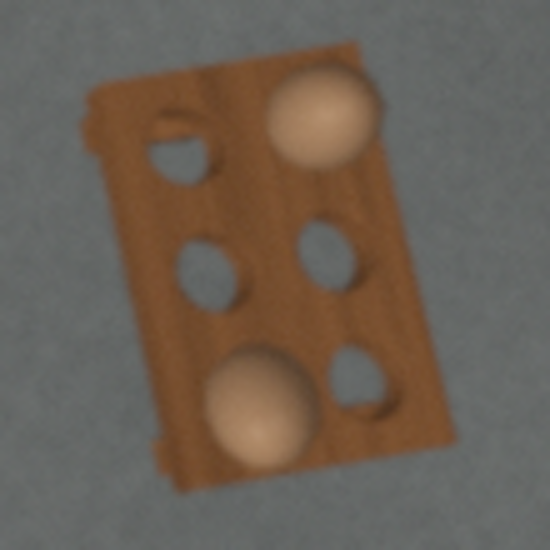

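```bash
cat >> h.py <<'E'
def eggpts(x,y,z,lean,az):
    u=np.linspace(0,2*np.pi,60);t=np.linspace(0,np.pi,40);U,Tt=np.meshgrid(u,t)
    zz=np.cos(Tt);zz=np.where(zz>0,30.5*zz,26.5*zz)-2;r=22*np.sin(Tt)
    P=np.stack([r*np.cos(U),r*np.sin(U),zz],-1).reshape(-1,3)/1000
    a=np.array([np.sin(lean)*np.cos(az),np.sin(lean)*np.sin(az),np.cos(lean)])
    h=np.array([-np.sin(az),np.cos(az),0]);e=np.cross(h,a)
    return P@np.array([e,h,a])+[x,y,z]
def support(P,C,dirs):
    uv=proj('',P,C);return (uv@dirs.T).max(0),uv
def mask_fit(mask,C,p0): pass
def hull(P,C): return cv2.convexHull(proj('',P,C).astype(np.float32))[:,0]
E
cat > fe.py <<'E'
from h import *
hand=(np.array([(445,187),(400,212),(372,265),(385,310),(420,352),(465,370),(505,345),(528,285),(515,225),(485,197)])+.5)/3.3-.5+[180,90]
C=L('w_egg');Ct=cam('top');Cs=cam('scene')
def cont(m):
    c=max(cv2.findContours(m.astype(np.uint8),0,1)[0],key=len)[:,0].astype(np.float64);return c
ct=cont(np.load('pics/sil_top.npy'));cs=cont(np.load('pics/sil_scene.npy'))
def sd(pts,H): return np.array([cv2.pointPolygonTest(H.reshape(-1,1,2),(float(a),float(b)),True) for a,b in pts])
def res(q,which):
    P=eggpts(q[0],q[1],.059,np.radians(47),q[2]);o=[]
    if 'w' in which:o.append(sd(hand,hull(P,C)))
    if 't' in which:o.append(2*sd(ct,hull(P,Ct))/np.sqrt(len(ct)/10))
    if 's' in which:o.append(2*sd(cs,hull(P,Cs))/np.sqrt(len(cs)/10))
    return np.concatenate(o)
for wh in ('w','t','s','wts'):
    for a0 in(2.2,2.7,3.2,):
        r=least_squares(res,[.455,-.337,a0],args=(wh,),x_scale=[.01,.01,.3],diff_step=1e-3);print(wh,r.x.round(4),np.degrees(r.x[2]).round(1),r.cost.round(2))
# stand top corners in wrist image
for uv in((448,400),(720,143)):print('corner',atz('',(np.array(uv)+.5)/3.3-.5+[180,90],.040,C).round(4))
for uv in((180,490),(455,438),(357,43),(92,88)):print('corner top',atz('top',(np.array(uv)+.5)/5-.5+[440,210],.040).round(4))
E
python3 fe.py
```

```text
w [ 0.4549 -0.3392  2.7344] 156.7 3.51
w [ 0.4549 -0.3392  2.7341] 156.7 3.51
w [ 0.4549 -0.3392  2.7349] 156.7 3.51
t [ 0.4563 -0.3387  2.7902] 159.9 2.49
t [ 0.4563 -0.3387  2.7901] 159.9 2.49
t [ 0.4563 -0.3387  2.7904] 159.9 2.49
s [ 0.4544 -0.3373  2.9249] 167.6 3.35
s [ 0.4544 -0.3373  2.9233] 167.5 3.35
s [ 0.4544 -0.3373  2.9251] 167.6 3.35
wts [ 0.4553 -0.3384  2.803 ] 160.6 19.73
wts [ 0.4553 -0.3384  2.8029] 160.6 19.73
wts [ 0.4553 -0.3384  2.8099] 161.0 19.74
corner [ 0.425  -0.3137  0.04  ]
corner [ 0.4373 -0.4243  0.04  ]
corner top [ 0.4253 -0.3074  0.04  ]
corner top [ 0.4398 -0.4236  0.04  ]
corner top [ 0.6072 -0.4053  0.04  ]
corner top [ 0.5935 -0.2903  0.04  ]
```

```bash
cat > eg.py <<'E'
from h import *
def grasp_pose(lean=47,az=159,e=(.4552,-.3386,.059),s=.014,back=0,sg=1):
    l,a=np.radians([lean,az]);ax=np.array([np.sin(l)*np.cos(a),np.sin(l)*np.sin(a),np.cos(l)])
    z=-ax;y=sg*np.array([-np.sin(a),np.cos(a),0]);x=np.cross(y,z)
    return np.array(e)+z*(s-back),R.from_matrix(np.column_stack([x,y,z])).as_rotvec()
def down(yaw_y):  # tool pointing down, jaw axis at yaw_y
    y=np.array([np.cos(yaw_y),np.sin(yaw_y),0]);z=np.array([0,0,-1.]);return R.from_matrix(np.column_stack([np.cross(y,z),y,z])).as_rotvec()
E
python3 - <<'E'
from eg import *
f=lambda q:None if q is None else np.round(q,2)
print(read_time_s(),np.round(read_joint_pos(),2))
for sg in(1,-1):
    for b in(0,.09):
        p,rv=grasp_pose(back=b,sg=sg);print(sg,b,p.round(3),f(ik(p,rv)))
    for lean in (35,25): print(lean,f(ik(*grasp_pose(lean=lean,sg=sg))))
sy=np.radians(-12.8)
for k in(0,1):
    print('place',f(ik([.504,-.0327,.0485],down(sy+np.pi/2+k*np.pi))),f(ik([.504,-.0327,.15],down(sy+np.pi/2+k*np.pi))))
for k in(0,1):
    b=np.radians(-19.7)+np.pi/2+k*np.pi
    print('lid',f(ik([.55,.2635,.075],down(b))),'st',f(ik([.538,-.0405,.105],down(sy+np.pi/2+k*np.pi))), 'turned',f(ik([.538,-.0405,.105],down(sy-np.radians(76)+np.pi/2+k*np.pi))))
E
```

```text
6.0833 [ 0.25  0.28  1.39 -0.    1.47  1.38]
1 0 [ 0.465 -0.342  0.049] [-1.18  0.42  2.35  1.97  0.61 -1.1 ]
1 0.09 [ 0.403 -0.319  0.111] [-1.36  0.16  2.44  1.56  0.66 -0.79]
35 [-1.07  0.34  2.21  1.33  0.39 -0.34]
25 [-0.99  0.34  2.07  0.62  0.44  0.42]
-1 0 [ 0.465 -0.342  0.049] [-1.18  0.42  2.35  1.97  0.61  2.05]
-1 0.09 [ 0.403 -0.319  0.111] [-1.36  0.16  2.44  1.56  0.66  2.35]
35 [-1.07  0.34  2.21  1.33  0.39  2.8 ]
25 [-0.99  0.34  2.07  0.62  0.44 -2.72]
place [-0.29  0.38  1.87 -0.    0.89 -1.63] [-0.29  0.25  1.76 -0.    1.13 -1.63]
place [-0.29  0.38  1.87  0.    0.89  1.51] [-0.29  0.25  1.76  0.    1.13  1.51]
lid [ 0.26  0.5   1.58 -0.    1.06 -0.96] st [-0.28  0.36  1.73 -0.    1.05 -1.63] turned [-0.28  0.36  1.73  0.    1.05 -0.3 ]
lid [ 0.26  0.5   1.58 -0.    1.06  2.18] st [-0.28  0.36  1.73  0.    1.05  1.51] turned [-0.28  0.36  1.73 -0.    1.05  2.84]
```

```bash
python3 - <<'E'
from eg import *
f=lambda q:None if q is None else np.round(q,2)
reach([.42,-.30,.22],grasp_pose(lean=25)[1]); print(read_time_s(),f(read_joint_pos()))
p,rv=grasp_pose(back=.075); reach(p,rv); print(read_time_s(),read_position().round(4) if hasattr(read_position(),'round') else read_position())
C=cam('wrist');snap('wrist','w2.png');np.savez('pics/w2',K=C[0],D=C[1],T=C[2])
for l in('egg_center','egg'):print(l,[(m['at'],m['conf']) for m in mark_of(l,'wrist')])
s=silhouettes('egg','wrist');print([(k['at'],k['conf']) for k in s])
print(proj('',[[.4552,-.3386,.059]],C),read_time_s())
im=cv2.imread('pics/w2.png')
for q in hull(eggpts(.4552,-.3386,.059,np.radians(47),np.radians(159)),C): cv2.circle(im,tuple(int(round(v)) for v in q),1,(0,0,255),-1)
cv2.imwrite('pics/w2o.png',im)
E
```

```text
8.1 [-1.02 -0.03  1.98  0.35  0.86  0.73]
9.5083 [ 0.414  -0.3228  0.101 ]
egg_center [([321.0, 261.1], 0.74)]
egg [([322.6, 256.3], 0.91)]
[([326.5, 262.5], 0.66)]
[[323.81159167 259.38221409]] 9.7083
```

View pics/w2o.png

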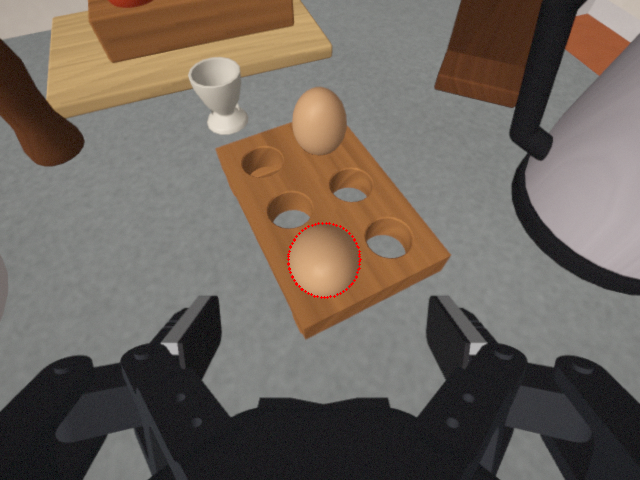

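The wrist picture shows the egg at (323,260), and the predicted outline matches it within 1-2 px. Now the approach, grip and lift.

```bash
python3 - <<'E'
from eg import *
p,rv=grasp_pose(); 
print(line_to(p,rate=.08,force_limit=8),read_position(),read_time_s(),np.round(read_wrist_force(),1))
gripper_close(20); print(read_opening(),read_time_s(),np.round(read_wrist_force(),1))
print(line_to(np.array(p)+[0,0,.05],rate=.08),read_time_s(),np.round(read_wrist_force(),1),read_opening())
C=cam('wrist');snap('wrist','w3.png');np.savez('pics/w3',K=C[0],D=C[1],T=C[2])
E
```

```text
False [ 0.46462534 -0.3421419   0.04960182] 10.7917 [-0.6  0.2 -0.1]
0.49861879669473125 11.2583 [-2.4  0.6  1.3]
False 12.0333 [ 0.2 -0.6 -1.5] 0.49640778145739956
```

View pics/w3.png

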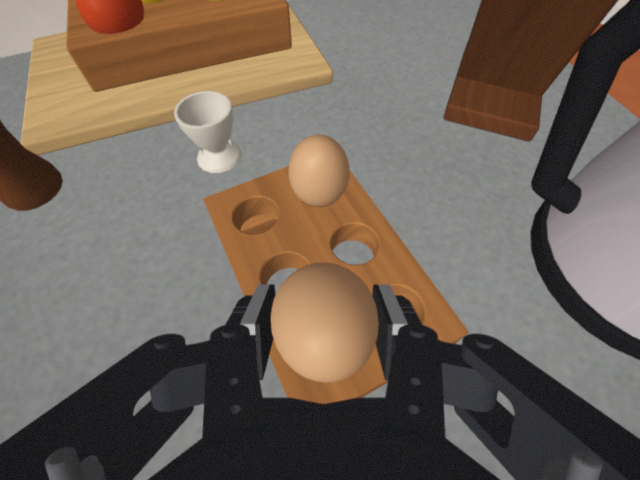

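```bash
cat > fit2.py <<'E'
from h import *
def fitegg(png,box,C,tilt_free=True):
    # egg in tool frame: axis=-z tool tilted by (tx,ty); centre c
    im=cv2.imread(png);hsv=cv2.cvtColor(im,cv2.COLOR_BGR2HSV)
    x0,y0,x1,y1=box;m=np.full(im.shape[:2],cv2.GC_BGD,np.uint8);m[y0:y1,x0:x1]=cv2.GC_PR_FGD
    cx,cy=(x0+x1)//2,(y0+y1)//2;cv2.ellipse(m,(cx,cy),((x1-x0)//3,(y1-y0)//3),0,0,360,cv2.GC_FGD,-1)
    b=np.zeros((1,65));f=np.zeros((1,65));cv2.grabCut(im,m,None,b,f,6,cv2.GC_INIT_WITH_MASK)
    mk=((m==1)|(m==3)).astype(np.uint8);mk=cv2.morphologyEx(mk,cv2.MORPH_OPEN,np.ones((5,5)))
    ct=max(cv2.findContours(mk,0,1)[0],key=len)[:,0].astype(float)
    return ct,mk
E
python3 - <<'E'
from fit2 import *
C=L('w3');ct,mk=fitegg('pics/w3.png',(264,256,386,390),C)
K,D,T=C;c=get_calibration('wrist');Ct=(K,D,np.array(c['tool_from_camera']))
def P(q):
    l=np.hypot(q[3],q[4]);E=eggpts(0,0,0,0,0)
    Rm=R.from_rotvec([q[3],q[4],0]).as_matrix()@np.diag([1,-1,-1.])
    return E@Rm.T+q[:3]
# exclude finger-contact sides: keep
def res(q): 
    H=hull(P(q),Ct).reshape(-1,1,2);return np.array([cv2.pointPolygonTest(H,(float(a),float(b)),True) for a,b in ct[::3]])
for fz in(0,1):
    f=(lambda q:res(q)) if fz else (lambda q:res([*q,0,0]))
    r=least_squares(f,[0,0,-.014,0,0][:5 if fz else 3],loss='soft_l1',x_scale=([.01]*3+[.3,.3])[:5 if fz else 3],diff_step=1e-3);print(r.x.round(4),r.cost, np.abs(r.fun).mean())
im=cv2.imread('pics/w3.png')
for q in hull(P(r.x if len(r.x)==5 else [*r.x,0,0]),Ct): cv2.circle(im,tuple(int(round(v)) for v in q),1,(0,0,255),-1)
for q in hull(P([0,0,-.014,0,0]),Ct): cv2.circle(im,tuple(int(round(v)) for v in q),1,(0,255,0),-1)
for q in ct: cv2.circle(im,tuple(int(v) for v in q),0,(255,0,0),-1)
cv2.imwrite('pics/w3o.png',cv2.resize(im[240:400,240:400],None,fx=3.7,fy=3.7))
E
```

```text
[-0.0012  0.0001 -0.0121] 22.610790288600985 0.600846972413282
[-0.0014 -0.     -0.0117  0.0909  0.0128] 6.408288350281581 0.28574461722846684
```

View pics/w3o.png

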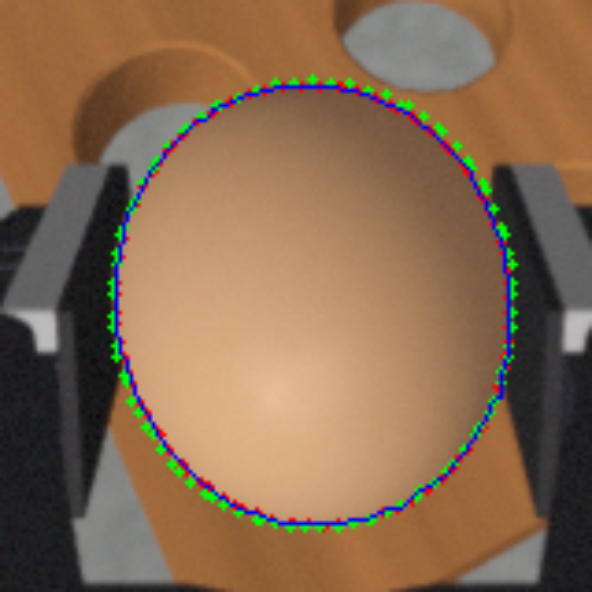

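The egg is held centred, with about 5° of tilt about the tool x axis. I'll compensate for that at placing.

```bash
cat > pl.py <<'E'
from eg import *
sy=np.radians(-12.8)
Rt=R.from_rotvec(down(sy+np.pi/2+np.pi))*R.from_rotvec([-.08,0,0])
c=np.array([-.0014,0,-.0119])
def tcp(e): return np.array(e)-Rt.apply(c)
E
python3 - <<'E'
from pl import *
f=lambda q:None if q is None else np.round(q,2)
ring=np.array([.5036,-.0327,0])
p=tcp(ring+[0,0,.16]);print(p,f(ik(p,Rt.as_rotvec())),Rt.as_matrix().round(2).tolist())
cur=np.array(read_position())
print(line_to(cur+[-.0,0.02,.09],rate=.15),f(read_joint_pos()))
reach(p,Rt.as_rotvec());print(read_time_s(),read_position(),read_opening(),np.round(read_wrist_force(),1))
C=cam('wrist');snap('wrist','w4.png');np.savez('pics/w4',K=C[0],D=C[1],T=C[2])
for l in('steamer_mouth','free_ring','egg_center'):print(l,[(m['at'],m['conf']) for m in mark_of(l,'wrist')][:2])
E
```

```text
[ 0.50475452 -0.03393752  0.14813806] [-0.23  0.26  1.75 -0.09  1.13  1.6 ] [[0.98, -0.22, -0.02], [-0.22, -0.97, -0.08], [-0.0, 0.08, -1.0]]
False [-1.15  0.04  2.25  1.25  0.58 -0.22]
14.4417 [ 0.50429323 -0.03405367  0.14741747] 0.4984401093247054 [ 0.6  0.8 -0.2]
steamer_mouth [([309.8, 191.4], 0.84)]
free_ring [([309.3, 238.7], 0.95)]
egg_center [([321.9, 320.6], 0.92)]
```

View pics/w4.png

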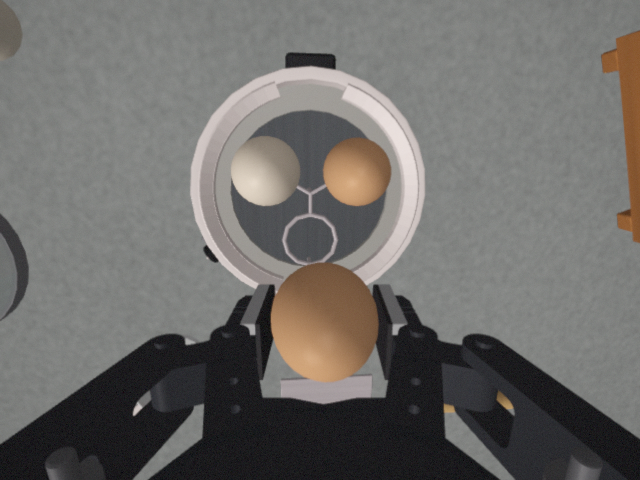

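```bash
python3 - <<'E'
from pl import *
C=L('w4')
r=atz('',[309.3,238.7],.042,C);m=atz('',[309.8,191.4],.0455,C);print(r,m,np.degrees(np.arctan2(*(m-r)[1::-1])),np.linalg.norm((m-r)[:2]))
g=cv2.imread('pics/w4.png',0)
print(fit(g,lambda q:circ(q,.0813,.05)[12:65],[.5377,-.0402],C))
print(fit(g,lambda q:circ(q,q[2],.042),[.5036,-.0327,.0186],C,2))
im=cv2.imread('pics/w4.png')
o=np.array([250,150]);k=5
im=cv2.resize(im[150:270,250:370],None,fx=k,fy=k,interpolation=cv2.INTER_CUBIC)
for cc,col in(((.5036,-.0327),(0,0,255)),):
  for rr in(.017,.0202):
    for p in proj('',circ(cc,rr,.042),C):
        q=(p-o+.5)*k-.5;cv2.circle(im,tuple(int(round(v)) for v in q),1,col,-1)
cv2.imwrite('pics/w4o.png',im)
E
```

```text
[ 0.50480299 -0.0317943   0.042     ] [ 0.53925454 -0.04028032  0.0455    ] -13.837490092453322 0.035481290203591496
(array([ 0.53722562, -0.03992963]), np.float64(0.6809628069491616))
(array([ 0.5037757 , -0.03019558,  0.01858001]), np.float64(0.564053944301916))
```

View pics/w4o.png

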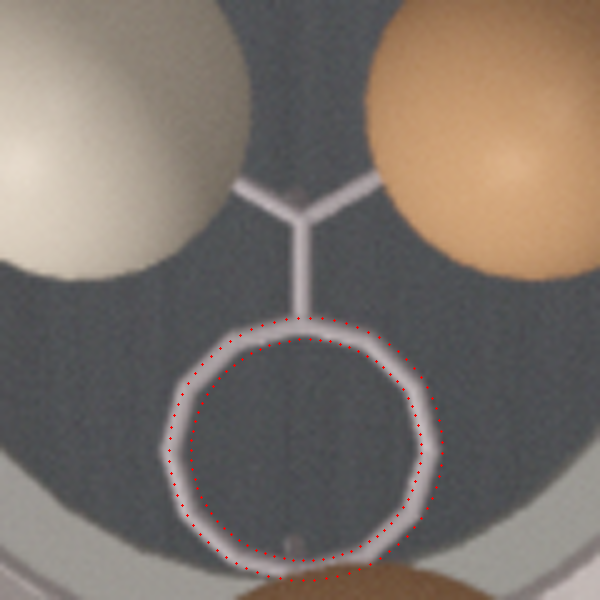

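The ring centre is at pixel (310,240), so I'm shifting the estimate to (.5041,-.0319). Lowering the egg now.

```bash
python3 - <<'E'
from pl import *
C=L('w4');print('hub',atz('',[309.9,193.4],.042,C))
ring=np.array([.5041,-.0319,0])
def go(z,**k):
    r=line_to(tcp(ring+[0,0,z]),**k);print(z,r,np.round(read_position(),4),tcp(ring+[0,0,z]).round(4),np.round(read_wrist_force(),1),round(read_time_s(),2))
go(.09,rate=.06); go(.067,rate=.04); 
go(.058,rate=.012,force_limit=2.0)
C=cam('wrist');snap('wrist','w5.png');np.savez('pics/w5',K=C[0],D=C[1],T=C[2])
E
```

```text
hub [ 0.53732756 -0.0400436   0.042     ]
0.09 False [ 0.5056 -0.0332  0.0785] [ 0.5053 -0.0331  0.0781] [-0.1  0.2 -0.6] 15.96
0.067 False [ 0.5053 -0.0331  0.055 ] [ 0.5053 -0.0331  0.0551] [-0.7 -0.7 -1.4] 16.68
0.058 True [ 0.5045 -0.0331  0.0478] [ 0.5053 -0.0331  0.0461] [-0.1 -1.   0.8] 17.26
```

View pics/w5.png

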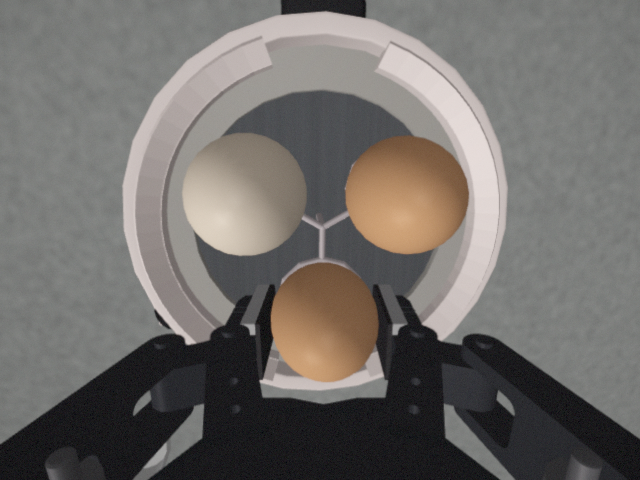

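Contact came at egg height ≈ 62 mm with the nominal offset, which means it is seated. Releasing.

```bash
python3 - <<'E'
from pl import *
open_gripper();print(read_time_s(),read_opening(),np.round(read_wrist_force(),1))
p=np.array(read_position());line_to(p+[0,0,.12],rate=.15);print(read_time_s())
pause(.1)
C=cam('wrist');snap('wrist','w6.png');np.savez('pics/w6',K=C[0],D=C[1],T=C[2])
print([(m['at'],m['conf']) for m in mark_of('egg_center','wrist')])
im=cv2.imread('pics/w6.png')
for q in hull(eggpts(.5041,-.0319,.0625,0,0),C): cv2.circle(im,tuple(int(round(v)) for v in q),1,(0,0,255),-1)
cv2.imwrite('pics/w6o.png',im);snap('scene','scene6.png')
E
```

```text
17.8083 0.994182708353311 [0.9 0.8 0.4]
18.7583
[([307.9, 240.6], 0.62)]
```

View pics/w6o.png

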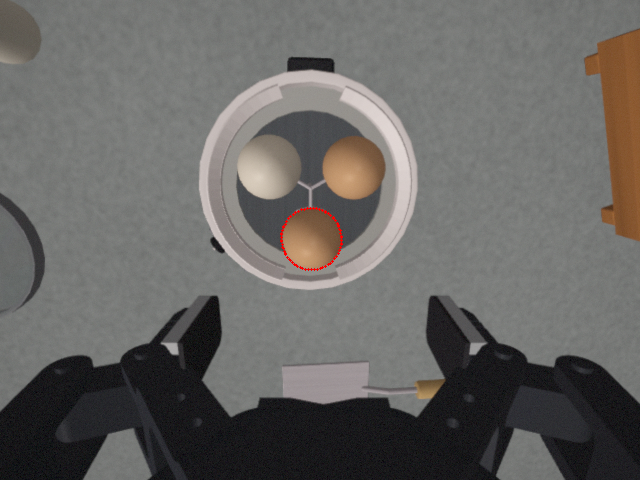

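```bash
python3 - <<'E'
from eg import *
b=np.radians(-19.7)+np.pi/2+np.pi
p=np.array(read_position());line_to(p+[0,0,.05],rate=.2)
reach([.53,.2705,.21],down(b));print(read_time_s(),read_position())
C=cam('wrist');snap('wrist','w7.png');np.savez('pics/w7',K=C[0],D=C[1],T=C[2])
for l in('lid_grip','lid'):print([(m['at'],m['conf']) for m in mark_of(l,'wrist')][:2])
o=np.array([220,100]);k=3.7
im=cv2.imread('pics/w7.png');im=cv2.resize(im[100:260,220:420],None,fx=k,fy=k,interpolation=cv2.INTER_CUBIC)
ca,sa=np.cos(np.radians(-19.7)),np.sin(np.radians(-19.7))
P=[(.550+u*ca-v*sa,.2635+u*sa+v*ca,.098) for u,v in [(a,s*.009) for s in(-1,1) for a in np.linspace(-.031,.031,30)]+[(s*.031,a) for s in(-1,1) for a in np.linspace(-.009,.009,9)]]
for q in proj('',P,C):
    q=(q-o+.5)*k-.5;cv2.circle(im,tuple(int(round(v)) for v in q),1,(0,0,255),-1)
cv2.imwrite('pics/w7o.png',im)
E
```

```text
20.5583 [0.53000487 0.26946893 0.20947204]
[([324.2, 206.3], 0.56)]
[([319.2, 192.1], 0.96)]
```

View pics/w7o.png

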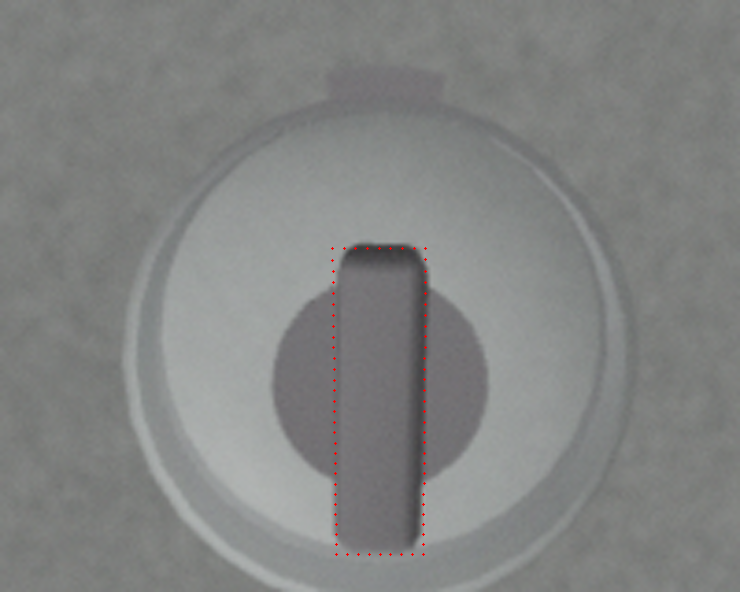

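View pics/w7.png

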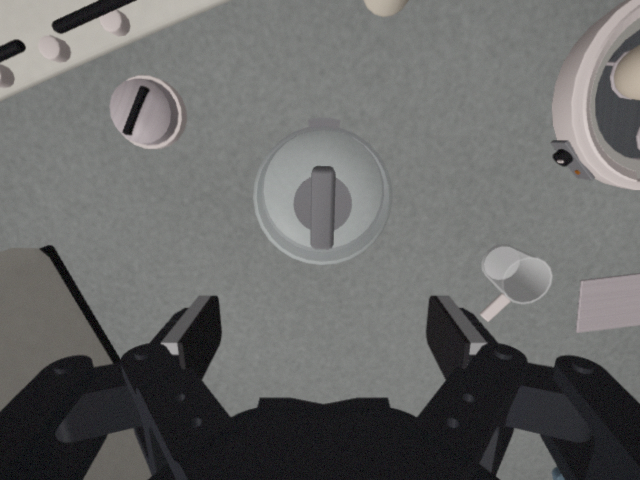

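```bash
python3 - <<'E'
from eg import *
b=np.radians(-19.7)+np.pi/2+np.pi
g=np.array([.5503,.2633])
reach([*g,.15],down(b))
print(line_to([*g,.073],rate=.1,force_limit=8),np.round(read_position(),4),read_time_s())
gripper_close(60);print(read_opening(),np.round(read_wrist_force(),1),np.round(read_position(),4),read_time_s())
line_to([*g,.20],rate=.15);print(read_opening(),np.round(read_wrist_force(),1),np.round(read_position(),4),read_time_s())
st=np.radians(-12.8)+np.pi/2+np.pi
reach([.5373,-.040,.20],down(st));print(np.round(read_position(),4),np.round(read_joint_pos(),3),read_time_s())
C=cam('wrist');snap('wrist','w8.png');np.savez('pics/w8',K=C[0],D=C[1],T=C[2])
snap('scene','scene8.png')
E
```

```text
False [0.5509 0.2635 0.0739] 21.9833
0.1953802806601473 [-0.8  0.   1.7] [0.5505 0.2633 0.0733] 22.6083
0.19639953641377453 [ 1.   0.4 -3. ] [0.5495 0.2631 0.1987] 23.6083
[ 0.5374 -0.0392  0.1998] [-2.800e-01  2.620e-01  1.610e+00  1.000e-03  1.270e+00  1.513e+00] 24.7667
```

View pics/w8.png

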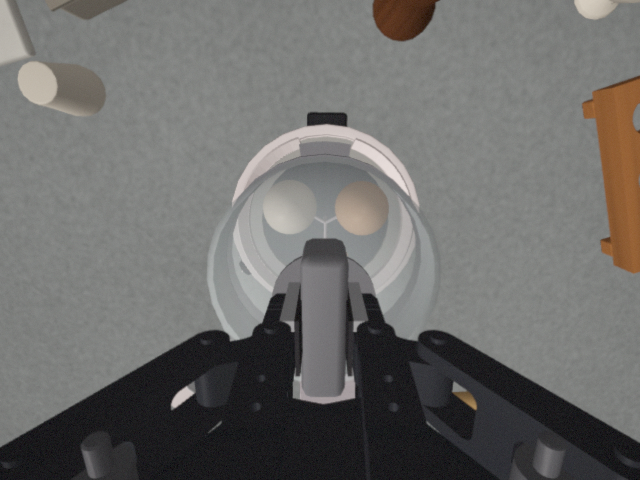

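View pics/scene8.png

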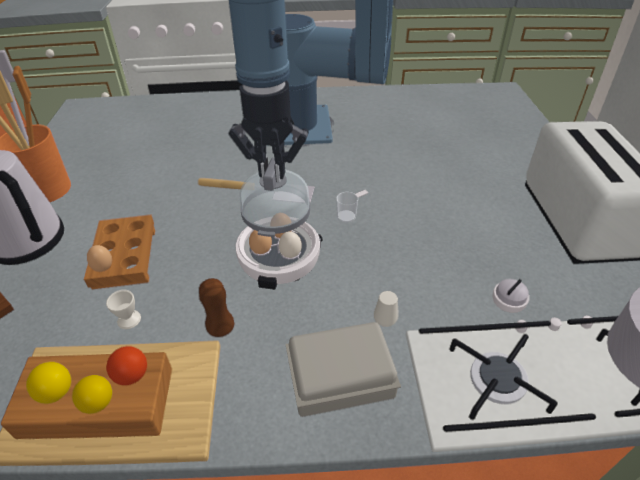

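```bash
python3 - <<'E'
from eg import *
def st(m): print(m,np.round(read_position(),4),np.round(read_wrist_force(),1),np.round(read_wrist_torque(),2),round(read_time_s(),2))
line_to([.5373,-.040,.128],rate=.1);pause(.15);st('hover')
snap('wrist','w9.png')
print(line_to([.5373,-.040,.106],rate=.03,force_limit=6));st('down')
snap('wrist','w10.png');snap('scene','scene10.png')
a=cv2.imread('pics/w10.png');s=cv2.imread('pics/scene10.png')[160:320,180:380]
cv2.imwrite('pics/w10c.png',np.hstack([cv2.resize(a,(400,300)),cv2.resize(s,(375,300))]))
E
```

```text
hover [ 0.5379 -0.0401  0.1288] [ 0.6  0.1 -1.6] [ 0.   -0.05 -0.  ] 25.88
False
down [ 0.5373 -0.0401  0.1064] [-0.5 -1.   2.2] [ 0.02  0.36 -0.03] 26.82
```

View pics/w10c.png

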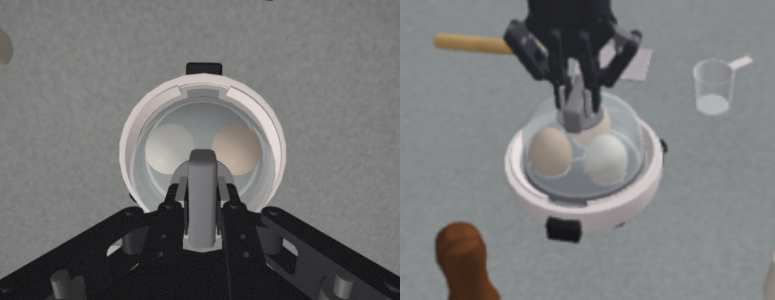

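View pics/w9.png

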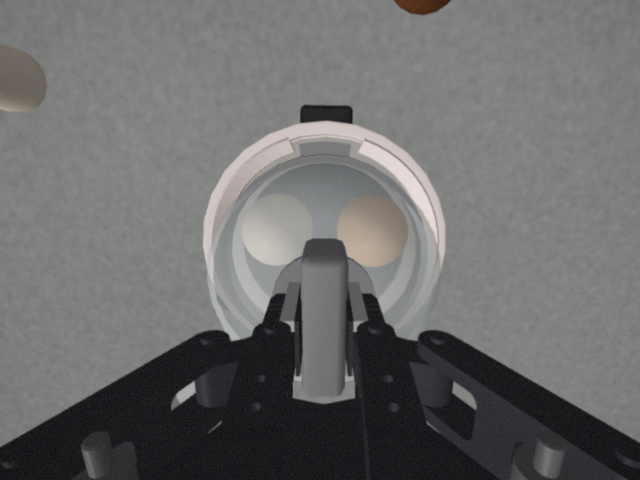

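The lid's lower edge is at ≈33 mm, so it passed the notches and is on the seal with light force. Pressing and turning.

```bash
python3 - <<'E'
from eg import *
def st(m): print(m,np.round(read_position(),4),np.round(read_wrist_force(),1),np.round(read_wrist_torque(),2),round(read_joint_pos()[5],3),round(read_time_s(),2))
print(line_to([.5373,-.040,.1048],rate=.02,force_limit=12));pause(.2);st('press')
q0=np.array(read_joint_pos())
for d in(.15,.4,.7,1.0,1.2,1.28,1.32):
    q=q0.copy();q[5]+=d;move_joints(q);st(d)
    if abs(read_wrist_torque()[2])>1.5: break
snap('wrist','w11.png');snap('scene','scene11.png')
a=cv2.imread('pics/w11.png');s=cv2.imread('pics/scene11.png')[160:320,180:380]
cv2.imwrite('pics/w11c.png',np.hstack([cv2.resize(a,(400,300)),cv2.resize(s,(375,300))]))
E
```

```text
False
press [ 0.5374 -0.0401  0.1049] [-2.  -0.6  3.9] [-0.07  0.48  0.07] 1.513 27.37
0.15 [ 0.5381 -0.0401  0.1052] [0.3 0.1 4.6] [ 0.03 -0.04 -0.2 ] 1.66 27.63
0.4 [ 0.5378 -0.0404  0.1051] [ 1.2 -1.4  4.1] [-0.3   0.02 -0.2 ] 1.907 27.98
0.7 [ 0.5379 -0.0407  0.1052] [ 0.  -3.7  4.5] [-0.77 -0.14 -0.34] 2.207 28.38
1.0 [ 0.5375 -0.0404  0.105 ] [-0.2 -4.7  4. ] [-0.82  0.02 -0.31] 2.506 28.77
1.2 [ 0.5372 -0.0405  0.1049] [ 0.3 -5.4  3.6] [-0.91  0.01 -0.19] 2.708 29.07
1.28 [ 0.5366 -0.0404  0.1048] [-1.1 -5.7  4.7] [-0.64  0.28  0.92] 2.786 29.32
1.32 [ 0.5366 -0.0404  0.1048] [-2.3 -5.5  4.3] [-0.65  0.34  2.05] 2.823 29.57
```

View pics/w11c.png

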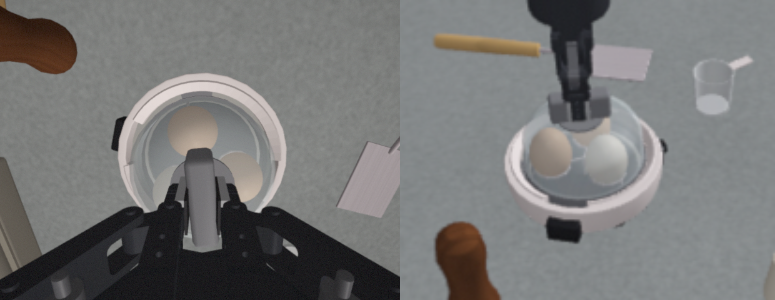

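The lid reached the stop: torque rose at about 73–75°. Releasing and checking.

```bash
python3 - <<'E'
from eg import *
q=np.array(read_joint_pos());q[5]-=.03;move_joints(q)
open_gripper();p=np.array(read_position());line_to(p+[0,0,.16],rate=.15);pause(.2)
print(np.round(read_wrist_force(),1),read_time_s())
C=cam('wrist');snap('wrist','w12.png')
m=mark_of('lid_grip','wrist')[:1];print(m, [atz('',k['at'],.1185,C) for k in m])
o=[];snap('scene','scene12.png');snap('top','top12.png')
s=cv2.imread('pics/scene12.png')[160:320,180:380];t=cv2.imread('pics/w12.png')
for q in proj('',circ((.5373,-.040),.064,.055),C): cv2.circle(t,tuple(int(round(v)) for v in q),1,(0,0,255),-1)
ang=np.radians(-12.8-74);P=[(.5373+u*np.cos(ang),-.040+u*np.sin(ang),.1315) for u in np.linspace(-.031,.031,20)]
for q in proj('',P,C): cv2.circle(t,tuple(int(round(v)) for v in q),1,(0,255,0),-1)
cv2.imwrite('pics/w12c.png',np.hstack([cv2.resize(t,(400,300)),cv2.resize(s,(375,300))]))
E
```

```text
[-0.3 -0.1 -0. ] 32.0083
[{'at': [324.6, 227.4], 'conf': 0.87}] [array([ 0.53540126, -0.03858686,  0.1185    ])]
```

View pics/w12c.png

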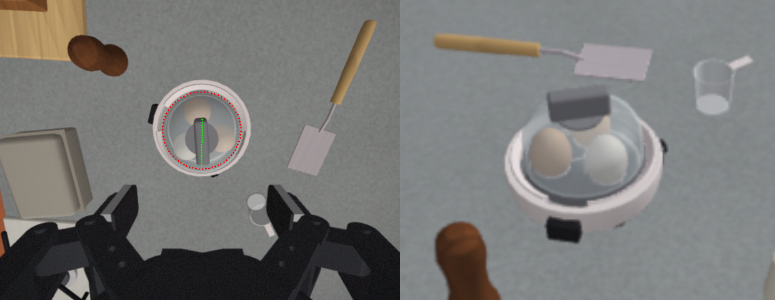

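View pics/top12.png

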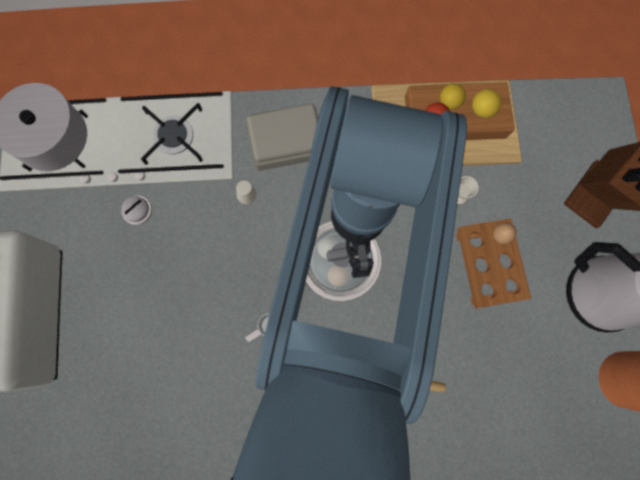

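The lid is centred within 2–3 mm, with its bar turned about 74°. The eggs are upright inside, and the bystanders have not moved. Handing in.

```bash
python3 -c "
from station import *
sign_off();print(read_time_s())"
```

```text
the job is handed in; nothing more can be done
the job is handed in; nothing more can be done
```

The egg is standing point up in the formerly empty ring, and the clear lid is on the steamer, pressed down and turned clockwise to its stop. I handed the job in at about 32 s of the 61 s allowed.

- **Egg:** I gripped it along its own axis and lowered it until it touched the ring. After release, the wrist picture matched an upright egg outline within about 1 px. When it touched, the height fitted a seated egg only if I used the planned grip offset. The offset I had fitted from the picture disagreed by about 2–3 mm.
- **Lid:** I pressed its lower edge to about 31.5 mm. Torque rose at about 73–75°, which is the stop. After release, the bar lay at about 74°. One picture estimate put the grip within 2–3 mm of the steamer's axis; the limit is 6 mm.
- **Other things:** the stand egg, the two steamer eggs and the bystanders still looked in place in the last pictures, except where the arm hid part of the top view. The gripper was clear and the wrist force was about zero.

I measured neither the lid's final height after release nor the egg's final tilt; I judged both from the pictures. No check failed.

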